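# Set up the document camera and photograph a book

## Robot

A 7-joint arm with a two-finger parallel gripper is mounted at the origin on a cart in front of the work surface, level with it; the furniture and walls round the work are solid. World frame = base frame: x ahead of the robot, y to its left, z up, the work surface at z = 0. Lengths are in m, angles in rad, forces in N, time in s.
With the tool pointing down it reaches from about 0.425 to 0.875 m from the base axis. Payload 8.4 kg.
Tool frame: the origin (TCP) lies midway between the tips of the shut fingers; the grasp point (between the pads) lies 19 mm behind it; z points along the fingers, y is the line along which they close (so a half turn about z gives the same grasp; the last joint's range is limited). The gripper opens to 87 mm and grips with 3 to 60 N. Pads are 19 mm wide; open, the fingers measure 117 mm over their backs; the gripper's body (75 mm by 190 mm) begins 51 mm behind the grasp point.
Start: joints at [-1.263, 0.333, 0.04, 1.465, -0.013, 1.343, -0.059], TCP at [0.257, 0.597, 0.223] pointing down, gripper open.
Joint ranges: [-2.58, 2.58], [-0.38, 2.09], [-1.3, 1.39], [0.25, 2.4], [-1.5, 4.64], [0.08, 2.09], [-2.65, 2.65]. Speed limits (rad/s): [2.22, 2.22, 2.79, 2.79, 3.14, 3.14, 3.14].

## Interface

Orientations are given as a unit quaternion [w, x, y, z].
In Python, from bench import telemetry, imaging, arm gives the robot as it stands.
- The arm moves only by the tool play_rows, never from a script. Its argument "rows" is a list of rows, each a list of 2 entries, a list of its own where there are three numbers: the shift along the tool's x, y, z in units of 60 mm (1.0 is 60 mm), then the turn about the tool's z in units of 8 degrees (1.0 is 8 degrees). A call has 1 to 20 rows; each row shifts and turns the commanded pose from where the row before left it, along the tool's axes as they then stand; what a row does not reach is not made up. A row lasts 1/8 s, in which the tool goes at most 62.5 mm and 10.7 degrees, less where a joint would pass 70% of its speed; a pose out of reach is approached as far as the arm can. A call is refused whole if a number of a shift passes 1 or a number of a turn 1, either way. A call with a gripper value outside its range is refused whole. "fingers" is the opening, from -1 (shut) to 1 (fully open), set as the call begins (left out, the last holds). The fingers move at their own pace and stop on an object; the grip force is fixed at half the most. Time passes only in rows, so rows that do not move let the fingers close. It gives the time, the measured TCP pose, the force, the opening and the grip force at its end, in the units of the state.
- telemetry.read_state(): the state, without advancing time (a new reading comes with each control period).
- imaging.camera(name): name is "scene" or "top" or "wrist"; returns (picture, depth): 480x640x3 uint8, red, green, blue; 480x640 float32, m along the optical axis (not along the pixel's ray), 0 where there is no reading.
- imaging.get_calibration(name): a dict with "fx", "fy", "cx", "cy" (pixels), "rvec" (rotation vector, rad) and "tvec" (3), from world to camera coordinates, as OpenCV has them. Camera axes: x right, y down, z forward; pixel columns grow to the right and rows downward; lengths in m; the calibration is good to about 2 mm. A picture is of the moment at which its call begins: read the wrist's pose just before it. get_calibration takes no time and is no camera call; for the wrist camera it gives the pose at the moment of the call.
- arm.finish_job(): hands the job in; it is judged then, once.
Trained networks look in the newest picture that a camera, given by its name, has taken for a name from the list of things; names that differ only in an ending like _2 or _b are one class to them, and where a whole thing is asked for, a point or a joint stands for the part that bears it (a point fixed in the world has none). Each returns a list of dicts, best first, with "p" (0 to 1); they miss things now and then, are a little off and sometimes report something else, mostly with a low value. They report only what shows in the picture. A call takes as long as a camera call. They do not tell look-alikes from the thing itself.
- imaging.silhouettes(camera, thing): "pixels" (480x640 bool, what is visible of it) and "box" ([centre column, centre row, width, height] in pixels, round what is visible of it).
- imaging.mark_of(camera, thing): "xy" ([column, row] in pixels: a listed point, or the origin of a listed thing).
The state is a dict: "t": time; "joint_pos": joint angles; "qvel": joint speeds; "joint_efforts": joint torques, N m; "position": TCP position; "tcp_rot": TCP orientation; "contact_force": force on the tool from outside, world axes, zero at the start; "ft_torque": the same for the moment, N m; "gripper_width": finger opening in m; "grip_force": force on a finger pad.
Only numpy, scipy, OpenCV 4.12 (cv2) and the standard library are available. Lean on these libraries where they do the work, as an engineer would, in place of code of your own. Each camera call takes 0.05 s, during which the arm holds its last target. There are 200 camera calls.

## Task

Get this book photographed with the document camera: take the loose cap off the lens and set it flat, still closed side up, in the round well of the grey accessory tray, turn the camera head right over so that the lens looks straight down, and push the book back until its far edge sits square and flush against the camera's foot, under the lens. When all that is so, press the red capture button fully down and let go. Leave the other things on the desk where they are.

Things in the scene. Friction and masses are not known exactly. Their poses are not given: they have to be found in the camera images.
- document_camera: Fixed desktop document camera. Origin on the worktop right below the lens; x away from the robot to its column, y left, z up. A black mat 2 mm thick (x -147 to 103, y -100 to 100 mm) lies under the lens. White control pod, 24 mm high, right of the mat (x -13 to 137, y -183 to -121). Column, 34 mm thick, at x = 172; pivot housing on it (x 141 to 199, y -26 to 26, z 212 to 268).
- book_stop (a point): Point on the flat front face of the document camera's white foot (the book stop), in the middle of the mat's far side: 105 mm beyond the document camera's origin. The face is 24 mm high, square to the document camera's x, and runs from y -210 to 90 mm.
- camera_head (a joint): Roll of the camera head (rad) about a level axis 240 mm above the worktop, along the document camera's x at y = 0. 0 = lens up (start), 3.14 = lens straight down, an end stop. Turning carries the grip bar from the right (-y) over the top to the left (+y). Friction hinge: stays where left, about 4 N at the bar moves it. White tube 40 mm thick (x -10 to 140 mm), lens block 60 x 50 x 50 mm at x = 0.
- lens_front (a point): Centre of the lens's front rim on the camera head, 58 mm from the roll axis; its z axis is the way the lens looks. The lens barrel is 46 mm across.
- grip_bar (a point): Middle of the camera head's black grip bar: a round bar 14 mm thick, 56 mm long, parallel to the roll axis and 68 mm from it, at x = 75 mm in the document camera's frame, held at both ends by thin arms. Pinch it from above across its thickness; it can turn between the fingers.
- lens_cap: Loose black slip-on lens cap with a ribbed rim, 60 mm across and 32 mm high, 50 g, open below, resting over the lens barrel. Origin at the centre of its open lower edge, z up through its closed top. Inside it is 51 mm across and 27 mm deep: it must rise 27 mm to be clear of the barrel.
- cap_tray: Grey accessory tray, fixed, 18 mm high (x -47 to 113, y -46 to 46 mm). Origin on the worktop under the centre of its round blue-floored well: 72 mm across, 9 mm deep (floor 9 mm above the worktop), chamfered edge; the cap stands in it open side down. The other bay (centre x = 78 mm) holds a small black remote control, top 23 mm above the worktop.
- book: The yellow book lying on the mat, 205 mm along its x, 139 mm along its y, 28 mm thick, about 0.5 kg. Origin at the centre of its underside, x toward the camera's foot. Flush and central under the lens, its origin is about 3 mm beyond the document camera's in x and level with it in y. It grips mat and fingers: if one far corner meets the foot first, swing the near end sideways as you push.
- capture_button (a joint): Travel of the red capture button on the control pod (m): 0 = up, 0.006 = fully down; springs back. About 5 N presses it fully.
- capture_button_top (a point): Centre of the top of the red capture button, 30 mm across, pressed straight down.
- clip_tin: Bystander: round grey tin of paper clips, 72 mm across, 26 mm high, origin at the centre of its underside. Not the cap's place.
- mug: Bystander: cream mug, 79 mm wide, 94 mm high, origin at the centre of its underside.
- disc_case: Bystander: flat disc case, 190 x 135 x 15 mm, origin at the centre of its underside.
Mind the look-alikes: they are no part of the job. Of the things that look like the book, the larger one is meant. Of the things that look like the lens_cap, the larger one is meant.

How it is judged:
On the way, in this order (a step that is already met when the one before it is completed fails the run):
1. the lens cap stands flat in the tray's round well (horizontal distance between lens_cap and cap_tray below 0.008 m and height (world z) of lens_cap below 0.012 m and angle between lens_cap's own z axis and vertical below 0.1 rad), for 0.2 s.
2. the lens looks straight down and the book lies flush and square against the foot, under the lens (value of joint camera_head above 3.03 rad and x of book in the frame of document_camera above -0.003 m and angle between the x axis of book and the x axis of document_camera, either way round below 0.05 rad and y of book in the frame of document_camera between -0.03 and 0.03 m), for 0.2 s.
3. with cap, head and book so placed, the capture button is pressed fully (value of joint capture_button above 0.0045 m and value of joint camera_head above 3.03 rad and x of book in the frame of document_camera above -0.003 m and horizontal distance between lens_cap and cap_tray below 0.008 m), for 0.05 s.
At the end, for the whole second after the job is handed in: Cap flat, closed side up, on the floor of the tray's well (8 mm, 0.1 rad); lens within 0.11 rad of straight down; book flat, far edge within about 6 mm of the foot's face, square within 0.05 rad, within 30 mm of central under the lens; capture button up; cap and book at rest (all of step 1 and all of step 2 and linear speed of each of lens_cap, book below 0.02 m/s and height (world z) of book below 0.006 m and value of joint capture_button below 0.0015 m); the robot touches nothing.
It fails at once if the clip tin, the mug or the disc case is shifted by more than 25 mm (distance of any of clip_tin, mug, disc_case from where it was at the start of the episode above 0.025 m).
It also fails if it takes over 72 s, if anything falls off the work surface, if the arm or the gripper's body presses on something with over 40 N, if the wrist force passes 120 N, or if a joint passes its speed limit or range.

## Working session

There is one attempt and no reset: what is moved stays moved. The work goes in short steps, Python scripts to look and compute and a tool call to move; the robot and the scene stay as the last step left them, time stands still between calls to the robot, and variables do not carry over. Pictures are saved under pics/ and viewed, at most 10 in all, crops included, and the job is handed in when it is done.

Besides the shell and the picture viewer there is one more tool, called after "Call:" in YAML: its name, and indented under it one key for each argument. play_rows: Moves the arm, as the interface text tells. Its arguments: {"type":"object","properties":{"rows":{"type":"array","items":{"type":"array"}},"fingers":{"type":"number"}},"required":["rows"]}

```bash
mkdir -p pics; cat > h.py <<'E'
import numpy as np, cv2
from bench import telemetry, imaging, arm
from scipy.spatial.transform import Rotation as R
def cal(n):
    c=imaging.get_calibration(n); Rm=R.from_rotvec(np.ravel(c['rvec'])).as_matrix(); return c,Rm,np.ravel(c['tvec'])
def cloud(n,d,mask=None):
    c,Rm,t=cal(n); v,u=np.nonzero((d>0) if mask is None else (mask&(d>0))); z=d[v,u]
    P=np.stack([(u-c['cx'])/c['fx']*z,(v-c['cy'])/c['fy']*z,z],1); return (P-t)@Rm
def plane(n,uv,z):
    c,Rm,t=cal(n); r=Rm.T@np.array([(uv[0]-c['cx'])/c['fx'],(uv[1]-c['cy'])/c['fy'],1]); o=-Rm.T@t
    return o+r*(z-o[2])/r[2]
def tri(l):
    A=[];b=[]
    for n,uv in l:
        c,Rm,t=cal(n); r=Rm.T@np.array([(uv[0]-c['cx'])/c['fx'],(uv[1]-c['cy'])/c['fy'],1]); r/=np.linalg.norm(r); o=-Rm.T@t
        M=np.eye(3)-np.outer(r,r); A.append(M); b.append(M@o)
    return np.linalg.lstsq(np.vstack(A),np.hstack(b),rcond=None)[0]
E
python3 - <<'E'
from h import *
s=telemetry.read_state(); print(s['t'],s['position'],s['tcp_rot'])
np.set_printoptions(precision=4,suppress=True)
things=['document_camera','book_stop','lens_front','grip_bar','lens_cap','cap_tray','book','capture_button_top','clip_tin','mug','disc_case']
for n in ['top','scene']:
    p,d=imaging.camera(n); cv2.imwrite(f'pics/{n}0.png',p[:,:,::-1]); np.save(f'{n}0.npy',d)
    for t in things:
        for m in imaging.mark_of(n,t)[:3]:
            u,v=[int(round(x)) for x in m['xy']]; 
            mk=np.zeros(d.shape,bool)
            if 0<=u<640 and 0<=v<480: mk[v,u]=1
            print(n,t,round(m['p'],2),np.round(m['xy'],1),cloud(n,d,mk))
print(telemetry.read_state()['t'])
E
```

```text
0.0 [0.25703351 0.59650891 0.22163458] [-1.12801434e-04  2.02007095e-01  9.79383704e-01 -8.25717556e-04]
top book_stop 0.59 [267.8 203.7] [[0.6341 0.1012 0.3034]]
top lens_front 0.91 [261.5 211.8] [[0.6123 0.1153 0.3047]]
top grip_bar 0.67 [285.3 187.1] [[0.6992 0.0646 0.2449]]
top lens_cap 0.71 [260.7 213.4] [[0.6095 0.1177 0.305 ]]
top lens_cap 0.57 [275.9 301.7] [[0.4055 0.0956 0.0208]]
top cap_tray 0.91 [198.8 279.9] [[0.4669 0.3373 0.0097]]
top book 0.89 [335.  313.6] [[ 0.3743 -0.084   0.0259]]
top book 0.8 [273.6 240.7] [[0.5918 0.1096 0.0309]]
top capture_button_top 0.39 [317.4 212.9] [[ 0.6789 -0.021   0.0534]]
top clip_tin 0.82 [390.3 285.1] [[ 0.4671 -0.2501  0.0194]]
top clip_tin 0.56 [442.7 306.1] [[ 0.4086 -0.4127  0.0101]]
top mug 0.58 [436.3 232. ] [[ 0.6276 -0.384   0.0608]]
top disc_case 0.79 [444.7 305.8] [[ 0.4089 -0.4191  0.0087]]
scene book_stop 0.71 [316.6 246.8] [[0.6989 0.1147 0.0308]]
scene book_stop 0.31 [205.9 257.8] [[0.471  0.3395 0.0106]]
scene lens_front 0.89 [294.9 168.8] [[0.6178 0.1124 0.3036]]
scene lens_front 0.38 [317.2 247.1] [[0.6989 0.1147 0.0308]]
scene grip_bar 0.66 [203.6 257.5] [[0.4708 0.3491 0.0066]]
scene grip_bar 0.62 [334.7 184.7] [[0.704  0.0519 0.2458]]
scene lens_cap 0.91 [296.2 177.4] [[0.6048 0.0972 0.2905]]
scene lens_cap 0.62 [244.5 303.7] [[0.3929 0.09   0.0153]]
scene lens_cap 0.38 [463.2 345.7] [[ 0.5888 -0.4181  0.039 ]]
scene cap_tray 0.65 [204.7 259.6] [[0.463  0.3343 0.0099]]
scene book 0.96 [290.4 339.6] [[ 0.3699 -0.0945  0.0163]]
scene book 0.78 [292.9 270.6] [[0.5636 0.0808 0.0321]]
scene capture_button_top 0.61 [352.7 263.1] [[ 0.6831 -0.0303  0.0457]]
scene capture_button_top 0.59 [295.8 169.9] [[0.6128 0.1041 0.305 ]]
scene clip_tin 0.67 [371.3 353. ] [[ 0.456  -0.2643  0.0181]]
scene mug 0.68 [462.  344.6] [[ 0.5817 -0.4185  0.0469]]
scene disc_case 0.55 [422.9 407.2] [[ 0.3986 -0.4383  0.0173]]
1.2
```

View images.

View pics/top0.png

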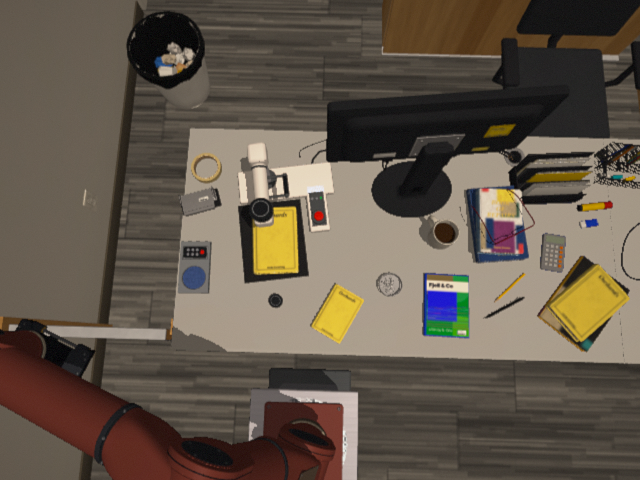

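View pics/scene0.png

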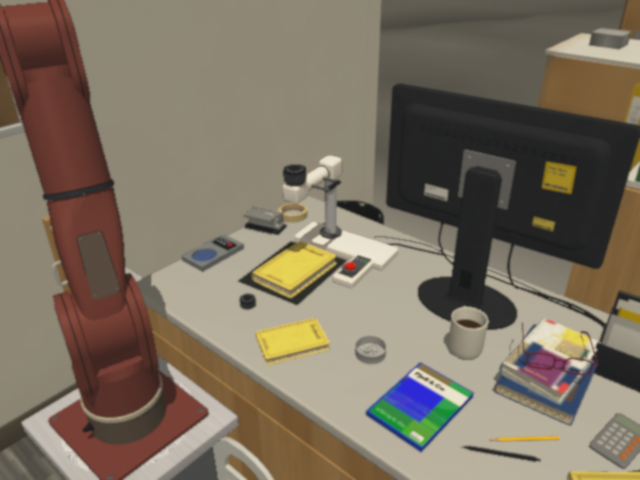

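The top view shows the capped lens at (261,208), the target book on the mat at (275,240), the red button at (319,216) and the tray well at (194,278). The look-alike cap is at (276,300) and the small book at (336,312). Next I'll fit the poses.

```bash
cat > fit.py <<'E'
from h import *
np.set_printoptions(precision=4,suppress=True)
for n in ['top','scene']:
    p=cv2.imread(f'pics/{n}0.png'); d=np.load(f'{n}0.npy'); hsv=cv2.cvtColor(p,cv2.COLOR_BGR2HSV).astype(int); h,s,v=[hsv[...,i] for i in range(3)]
    P=np.full(d.shape+(3,),np.nan); P[d>0]=cloud(n,d); X,Y,Z=[P[...,i] for i in range(3)]
    def rect(m,name):
        m=m.astype(np.uint8); k,l,st,_=cv2.connectedComponentsWithStats(m)
        if k<2: print(n,name,'none');return
        i=1+np.argmax(st[1:,4]); q=P[l==i]; r=cv2.minAreaRect((q[:,:2]*1000).astype(np.float32))
        print(n,name,len(q),'rect',np.round(r[0],1),np.round(r[1],1),round(r[2],2),'mean',q.mean(0),'zmed',np.median(q[:,2]))
        return q
    near=(X>.3)&(X<.95)&(Y>-.15)&(Y<.48)
    rect(near&(h>20)&(h<35)&(s>120)&(Z>.02)&(Z<.036)&(X>.47),'book')
    rect(near&((h<8)|(h>172))&(s>150)&(v>80)&(X>.55),'button')
    rect(near&(h>95)&(h<125)&(s>90)&(Y>.25),'well')
    rect(near&(Z>.012)&(Z<.024)&(Y>.25)&(X<.6),'traytop')
    rect(near&(Z>.29),'captop')
    q=rect(near&(Z>.1)&(Z<.27)&(s<40)&(v>120)&(X>.62),'tube')
    rect(near&(Z>.016)&(Z<.034)&(s<40)&(v>150)&(X>.6),'foot')
    rect(near&(v<60)&(Z<.015)&(X>.5)&(X<.8)&(Y<.25)&(Y>-.03),'mat')
    rect(near&(v<80)&(Z>.2)&(Z<.265)&(X>.63),'bar')
E
python3 fit.py
```

```text
top book 2425 rect [597.6 107.9] [207.  137.2] 3.49 mean [0.5842 0.1021 0.0296] zmed 0.029748066053907764
top button 76 rect [674.4 -25.7] [28.7 29.3] 46.65 mean [ 0.6732 -0.0257  0.0454] zmed 0.04577837991978399
top well 383 rect [475.6 355.1] [65.3 67.1] 46.06 mean [0.4751 0.3548 0.0096] zmed 0.009863153890816932
top traytop 972 rect [506.8 354.1] [157.2  94.6] 1.66 mean [0.5123 0.3539 0.0181] zmed 0.01817303036469116
top captop 2379 rect [797.6 -98.2] [ 50.2 107.6] 5.25 mean [ 0.793  -0.0986  0.4351] zmed 0.45553595209963854
top tube 1 rect [755.1 141.9] [0. 0.] 0.0 mean [0.7551 0.1419 0.2578] zmed 0.2578270740746071
top foot 133 rect [765.7 -12.3] [29.  60.3] 9.29 mean [ 0.7666 -0.0117  0.0239] zmed 0.023476266356529597
top mat 693 rect [605.5 199.1] [214.9  38. ] 7.85 mean [0.6082 0.2014 0.0019] zmed 0.001982455997022858
top bar 214 rect [786.9 -94.6] [110.1  17.1] 75.72 mean [ 0.7898 -0.0835  0.2405] zmed 0.24580165705233067
scene book 2044 rect [597.8 104. ] [209.9 138.8] 3.38 mean [0.5897 0.1003 0.0306] zmed 0.030738759659622705
scene button 69 rect [668.2 -32.4] [24.8 27.2] 42.77 mean [ 0.6683 -0.0315  0.0448] zmed 0.045557512415385845
scene well 153 rect [477.2 356.4] [54.5 61.7] 84.23 mean [0.4768 0.3568 0.0106] zmed 0.010990291795607753
scene traytop 752 rect [508.1 349.8] [168.4 101.1] 0.08 mean [0.5067 0.347  0.0181] zmed 0.01834484468404393
scene captop 3056 rect [797.5 -99.3] [ 55.3 105.5] 5.42 mean [ 0.7893 -0.1028  0.4126] zmed 0.41716603422439413
scene tube 200 rect [784.6 132.5] [23.9 32.1] 53.88 mean [0.7837 0.1318 0.1342] zmed 0.13386730373701283
scene foot 1291 rect [735.9  17.7] [227.4 186.5] 8.54 mean [0.7788 0.0139 0.0246] zmed 0.02454279852192077
scene mat 240 rect [614.8  29.3] [231.6  25.6] 9.41 mean [0.5941 0.0252 0.0026] zmed 0.00242810232654986
scene bar 629 rect [787.9 -98.8] [ 31.2 103.4] 2.28 mean [ 0.7903 -0.0993  0.2328] zmed 0.23453037714030686
```

```bash
cat >> fit.py <<'E'
    print('----')
    rect(near&(Z>.295)&(Y>0.02)&(X<.72),'captop')
    rect(near&(Z>.2)&(Z<.275)&(s<70)&(v>110)&(X>.5)&(Y>.02)&(X<.9),'tube+housing')
    rect(near&(Z>.016)&(Z<.034)&(s<70)&(v>120)&(X>.6)&(Y>-.13),'foot+pod')
    rect(near&(v<90)&(Z>.2)&(Z<.26)&(X>.63)&(Y>.03)&(X<.76),'bar')
    # direction from tube ridge
    m=near&(Z>.25)&(Z<.275)&(v>110)&(X>.64)&(Y>.02)&(X<.9); q=P[m]
    if len(q)>10: l=cv2.fitLine((q[:,:2]*1000).astype(np.float32),cv2.DIST_HUBER,0,.01,.01).ravel(); print('ridge',len(q),l,np.degrees(np.arctan2(l[1],l[0])),'zmax',q[:,2].max())
    # mat outer right/near edges, low dark
    m=near&(v<60)&(Z<.012)&(X>.42)&(X<.8)&(Y<.26)&(Y>-.05); q=P[m]; r=cv2.minAreaRect((q[:,:2]*1000).astype(np.float32)); print('mat all',r)
E
python3 fit.py | grep -A9 -e ----
```

```text
----
top captop 435 rect [620.9 120.2] [60.4 58.9] 0.42 mean [0.6204 0.1198 0.3031] zmed 0.3032623057727823
top tube+housing 462 rect [705.1 132.4] [91.2 39.9] 8.71 mean [0.7066 0.1312 0.2553] zmed 0.2564307554925289
top foot+pod 1707 rect [735.1  25.9] [223.5 198.3] 7.15 mean [0.7775 0.0066 0.0237] zmed 0.023580477281034615
top bar 157 rect [701.8  84.8] [63.5 52.7] 8.36 mean [0.7047 0.0758 0.2448] zmed 0.2448533437860068
ridge 795 [  0.9885   0.151  741.0384 136.8731] 8.683984 zmax 0.2748056378861748
mat all ((576.6971435546875, 114.62887573242188), (300.37249755859375, 196.32012939453125), 8.421249389648438)
scene book 2044 rect [597.8 104. ] [209.9 138.8] 3.38 mean [0.5897 0.1003 0.0306] zmed 0.030738759659622705
scene button 69 rect [668.2 -32.4] [24.8 27.2] 42.77 mean [ 0.6683 -0.0315  0.0448] zmed 0.045557512415385845
scene well 153 rect [477.2 356.4] [54.5 61.7] 84.23 mean [0.4768 0.3568 0.0106] zmed 0.010990291795607753
--
----
scene captop 248 rect [620.7 117. ] [61.9 59.2] 49.28 mean [0.6164 0.1116 0.3026] zmed 0.3033505071843564
scene tube+housing 1113 rect [705.9 114. ] [235.4  79.8] 8.51 mean [0.6956 0.1155 0.2494] zmed 0.25162387641968165
scene foot+pod 2093 rect [727.   71.1] [229.5 302.4] 8.27 mean [0.7639 0.0476 0.0241] zmed 0.024330603806485825
scene bar 107 rect [705.4  68.9] [78.  45.9] 31.92 mean [0.7004 0.0624 0.2437] zmed 0.24405164263010873
ridge 454 [  0.9868   0.1617 732.9768 122.7308] 9.307595 zmax 0.2723326233575505
mat all ((597.918701171875, 113.01012420654297), (243.40553283691406, 193.5551300048828), 7.5388264656066895)
```

Call:
play_rows:
  rows:
    - [[0,0,-0.58],-1]
    - [[0,0,-0.58],-1]
    - [[0,0,-0.58],-1]
    - [[0,0,-0.58],-1]
    - [[-0.48,-0.878,0],0]
    - [[-0.48,-0.878,0],0]
    - [[-0.48,-0.878,0],0]
    - [[-0.48,-0.878,0],0]
    - [[-0.48,-0.878,0],0]
    - [[-0.48,-0.878,0],0]
    - [[-0.48,-0.878,0],0]
    - [[-0.48,-0.878,0],0]
    - [[-0.48,-0.878,0],0]
    - [[-0.3,-0.5,0],0]
    - [[0,0,0],0]
  fingers: 1

```text
t: 3.08
position: [0.6087, 0.137, 0.3614]
tcp_rot: [-0.0, -0.073, 0.997, -0.001]
contact_force: [0.3, 0.1, 0.5]
gripper_width: 0.0867
grip_force: 0.0
```

```bash
cat >> h.py <<'E'
def delta(target,yaw_y_deg=98.6):
    s=telemetry.read_state(); q=s['tcp_rot']; M=R.from_quat([q[1],q[2],q[3],q[0]]).as_matrix()
    a=np.degrees(np.arctan2(M[1,1],M[0,1])); dv=M.T@(np.array(target)-s['position'])/.06
    print('t',round(s['t'],2),'pos',np.round(s['position'],4),'yaw_y',round(a,2),'tilt',np.round(M[:,2],3),'units',np.round(dv,3),'turn',round(-(yaw_y_deg-a)/8,3),'w',round(s['gripper_width'],4),'F',np.round(s['contact_force'],1))
E
python3 - <<'E'
from h import *
p,d=imaging.camera('wrist'); cv2.imwrite('pics/w1.png',p[:,:,::-1]); np.save('w1.npy',d)
delta([.6207,.119,.284]); q=cloud('wrist',d); c,Rm,t=cal('wrist'); print('cam at',-Rm.T@t,Rm[2])
m=(q[:,2]>.295)&(q[:,2]<.31); k=q[m]; print(len(k)); 
if len(k)>20: print(cv2.minEnclosingCircle((k[:,:2]*1000).astype(np.float32)),k.mean(0),np.median(k[:,2]))
E
```

```text
t 3.12 pos [0.6078 0.1394 0.3615] yaw_y 98.55 tilt [-0. -0. -1.] units [-0.163 -0.368  1.291] turn -0.006 w 0.0871 F [-0.3  0.9  0.6]
cam at [0.53254465 0.12724101 0.52425452] [ 0.27367237  0.04132148 -0.96093495]
7247
((621.4266357421875, 120.42509460449219), 30.97624969482422) [0.61919312 0.12027755 0.30361762] 0.3038830493896226
```

View pics/w1.png

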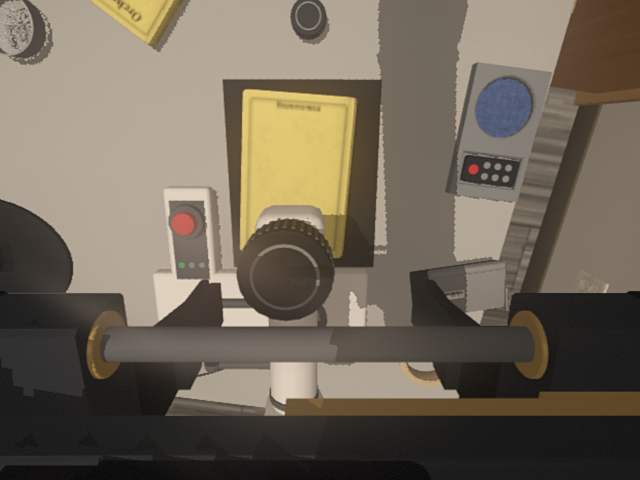

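The wrist view shows the cap at (286,268), the well at (503,106) and the button at (183,223). The grip bar is hidden behind the gripper. The arm may have still been settling, so I'll measure again.

```bash
cat > w.py <<'E'
from h import *
np.set_printoptions(precision=4,suppress=True)
p,d=imaging.camera('wrist'); n='wrist'
hsv=cv2.cvtColor(p,cv2.COLOR_RGB2HSV).astype(int); h,s,v=[hsv[...,i] for i in range(3)]
P=np.full(d.shape+(3,),np.nan); P[d>0]=cloud(n,d); X,Y,Z=[P[...,i] for i in range(3)]
def rect(m,name):
    k,l,st,_=cv2.connectedComponentsWithStats(m.astype(np.uint8))
    if k<2: print(name,'none');return
    i=1+np.argmax(st[1:,4]); q=P[l==i]; r=cv2.minAreaRect((q[:,:2]*1000).astype(np.float32)); e=cv2.minEnclosingCircle((q[:,:2]*1000).astype(np.float32))
    print(name,len(q),'rect',np.round(r[0],1),np.round(r[1],1),round(r[2],2),'circ',np.round(e[0],1),round(e[1],1),'z',np.median(q[:,2]))
rect((Z>.295)&(Z<.31)&(X<.7)&(Y<.2)&(Y>.05),'cap')
rect((h>95)&(h<125)&(s>60)&(Z<.02)&(Z>.0),'well')
rect((Z>.012)&(Z<.024)&(Y>.25)&(X<.6),'tray')
rect(((h<8)|(h>172))&(s>150)&(X>.6)&(Y<.1)&(Z<.1),'button')
rect((h>20)&(h<35)&(s>120)&(Z>.02)&(Z<.036)&(X>.47),'book')
rect((v<90)&(Z>-.01)&(Z<.01)&(X>.45)&(X<.75)&(Y<.26)&(Y>-.02),'mat')
delta([.621,.12,.284])
E
python3 w.py
```

```text
cap 7251 rect [621.1 119.3] [60.3 60.3] 52.46 circ [621.5 119.5] 30.8 z 0.30386745967769085
well 2413 rect [473.2 353.8] [68.2 66.8] 8.64 circ [473.2 353.1] 34.8 z 0.010662503414593412
tray 6253 rect [506.6 353. ] [160.1  93.5] 1.5 circ [506.6 352.5] 91.7 z 0.01898050872285533
button none
book 13468 rect [596.7 107.6] [204.2 138.6] 4.24 circ [595.5 110.2] 118.7 z 0.030598902414677952
mat 6459 rect [600.1 117.4] [249.4 199.2] 8.4 circ [599.3 118. ] 158.4 z 0.0027130351347968216
t 3.17 pos [0.6072 0.141  0.3616] yaw_y 98.69 tilt [-0.001  0.    -1.   ] units [-0.176 -0.381  1.293] turn 0.012 w 0.0869 F [-0.2  0.5 -0. ]
```

Call:
play_rows:
  rows:
    - [[-0.175,-0.385,0],0]
    - [[0,0,0.3],0]
    - [[0,0,0.5],0]
    - [[0,0,0.49],0]
    - [[0,0,0],0]
    - [[0,0,0],0]

```text
t: 3.92
position: [0.6211, 0.1204, 0.2854]
tcp_rot: [0.0, -0.076, 0.997, 0.0]
contact_force: [0.8, 0.1, -0.6]
gripper_width: 0.0867
grip_force: 0.0
```

```bash
python3 -c "
from h import *
delta([.6211,.1195,.284])"
```

```text
t 3.92 pos [0.6211 0.1204 0.2854] yaw_y 98.77 tilt [ 0.001  0.001 -1.   ] units [ 0.002 -0.014  0.023] turn 0.021 w 0.0867 F [ 0.8  0.1 -0.6]
```

Call:
play_rows:
  rows:
    - [[0,-0.015,0.02],0]
    - [[0,0,0],0]
    - [[0,0,0],0]
    - [[0,0,0],0]
    - [[0,0,0],0]
    - [[0,0,0],0]
    - [[0,0,-0.2],0]
    - [[0,0,-0.4],0]
    - [[0,0,-0.4],0]
    - [[0,0,0],0]
  fingers: -1

```text
t: 5.18
position: [0.6222, 0.1184, 0.3456]
tcp_rot: [0.002, -0.076, 0.997, 0.0]
contact_force: [0.1, 0.1, -0.3]
gripper_width: 0.0597
grip_force: 30.0
```

```bash
python3 -c "
from h import *
delta([.4734,.353,.345])"
```

```text
t 5.17 pos [0.6222 0.1184 0.3456] yaw_y 98.69 tilt [ 0.003  0.001 -1.   ] units [1.861 4.24  0.005] turn 0.011 w 0.0597 F [ 0.1  0.1 -0.3]
```

Call:
play_rows:
  rows:
    - [[0.16,0.36,0],0]
    - [[0.31,0.707,0],0]
    - [[0.31,0.707,0],0]
    - [[0.31,0.707,0],0]
    - [[0.31,0.707,0.2],0]
    - [[0.31,0.707,0.5],0]
    - [[0.15,0.345,0.7],0]
    - [[0,0,0.9],0]
    - [[0,0,0.9],0]
    - [[0,0,0.8],0]
    - [[0,0,0.4],0]
    - [[0,0,0],0]
    - [[0,0,0],0]

```text
t: 6.8
position: [0.4731, 0.3533, 0.0802]
tcp_rot: [0.0, -0.076, 0.997, 0.0]
contact_force: [0.3, -0.4, -0.2]
gripper_width: 0.0601
grip_force: 30.0
```

```bash
cat > w2.py <<'E'
exec(open('w.py').read().split('rect((Z>.295)')[0])
cv2.imwrite('pics/w2.png',p[:,:,::-1])
rect((h>95)&(h<125)&(s>60)&(Z<.02)&(Z>.0),'well')
rect((Z>.012)&(Z<.024)&(Y>.25)&(X<.6),'tray')
delta([.4734,.353,.0235])
E
python3 w2.py
```

```text
well 2238 rect [454.9 359.2] [56.1 26.9] 85.05 circ [458.6 359. ] 29.5 z 0.010559604399861519
tray 7383 rect [461.8 350.8] [67.7 92.3] 1.46 circ [460.9 350.8] 56.4 z 0.018832891275503392
t 6.85 pos [0.4733 0.3535 0.0806] yaw_y 98.69 tilt [ 0.002  0.001 -1.   ] units [ 0.002 -0.01   0.952] turn 0.011 w 0.06 F [0.  0.6 0.2]
```

View pics/w2.png

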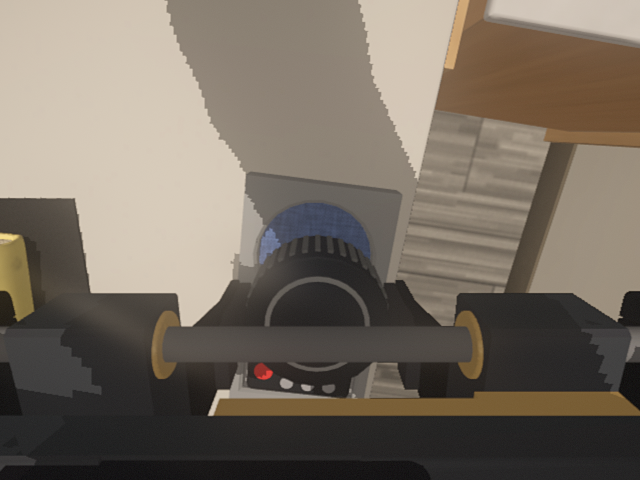

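The cap (318,320) is held upright above the well's blue floor, so I'll lower it.

Call:
play_rows:
  rows:
    - [[0,-0.02,0.3],0]
    - [[0,0,0.3],0]
    - [[0,0,0.2],0]
    - [[0,0,0.1],0]
    - [[0,0,0.07],0]
    - [[0,0,0],0]
    - [[0,0,0],0]

```text
t: 7.72
position: [0.4731, 0.352, 0.0214]
tcp_rot: [0.0, -0.076, 0.997, 0.0]
contact_force: [-0.7, -0.6, 3.6]
gripper_width: 0.0598
grip_force: 30.0
```

Light contact at the expected height, so I'll release and rise.

Call:
play_rows:
  rows:
    - [[0,0,0],0]
    - [[0,0,0],0]
    - [[0,0,0],0]
    - [[0,0,0],0]
    - [[0,0,-0.3],0]
    - [[0,0,-0.8],0]
    - [[0,0,-0.9],0]
    - [[0,0,-0.9],0]
    - [[0,0,-0.8],0]
    - [[0,0,0],0]
    - [[0,0,0],0]
  fingers: 1

```text
t: 9.1
position: [0.4726, 0.3516, 0.2433]
tcp_rot: [0.0, -0.076, 0.997, 0.0]
contact_force: [-0.0, -0.2, 0.1]
gripper_width: 0.087
grip_force: 0.0
```

```bash
cat > w3.py <<'E'
exec(open('w.py').read().split('rect((Z>.295)')[0])
rect((v<110)&(Z>.034)&(Z<.05)&(X<.55)&(Y>.28),'captop')
p2,d2=imaging.camera('top'); q=cloud('top',d2); k=q[(q[:,2]>.035)&(q[:,2]<.05)&(abs(q[:,0]-.4735)<.06)&(abs(q[:,1]-.353)<.045)]; print('top',len(k),k.mean(0) if len(k) else '')
# next: book pushing start, camera frame
O=np.array([.6213,.120]); a=np.radians(8.5); ex=np.array([np.cos(a),np.sin(a)]); ey=np.array([-ex[1],ex[0]])
g=O+.075*ex-.068*ey; print('bar',g)
m=(abs(q[:,2]-.245)<.012)&(abs((q[:,:2]-g)@ex)<.04)&(abs((q[:,:2]-g)@ey)<.012); k=q[m]; print('bar pts',len(k),((k[:,:2]-O)@ex).min(),((k[:,:2]-O)@ex).max(),((k[:,:2]-O)@ey).mean(),k[:,2].max())
delta([*(O-.17*ex),.1])
delta([*g,.34])
E
python3 w3.py
```

```text
captop 2927 rect [472.5 350.9] [60.2 59.4] 17.21 circ [473.3 350.5] 30.8 z 0.040966712050572465
top 198 [0.4644 0.3502 0.0417]
bar [0.7055 0.0638]
bar pts 131 0.04034112105465031 0.10883774360834836 -0.06736482461076376 0.2540417334432179
t 9.2 pos [0.4722 0.3513 0.2419] yaw_y 98.69 tilt [-0.001 -0.001 -1.   ] units [ 0.956 -4.174  2.371] turn 0.011 w 0.0873 F [0.5 0.5 0. ]
t 9.2 pos [0.4722 0.3513 0.2419] yaw_y 98.69 tilt [-0.001 -0.001 -1.   ] units [-3.117 -5.325 -1.634] turn 0.011 w 0.0873 F [0.5 0.5 0. ]
```

The cap is seated: its top is at z 0.041 and it is centred within 2 mm. Next I'll push the book with both open fingers.

Call:
play_rows:
  rows:
    - [[0.08,-0.4,0],0]
    - [[0.13,-0.75,0],0]
    - [[0.13,-0.75,0],0]
    - [[0.13,-0.75,0],0]
    - [[0.13,-0.75,0],0]
    - [[0.08,-0.5,0],0]
    - [[0.08,-0.28,0.3],0]
    - [[0,0,0.8],0]
    - [[0,0,0.9],0]
    - [[0,0,0.9],0]
    - [[0,0,0.6],0]
    - [[0,0,0.25],0]
    - [[0,0,0],0]
    - [[0,0,0],0]

```text
t: 10.95
position: [0.4666, 0.0971, 0.0193]
tcp_rot: [0.001, -0.076, 0.997, 0.0]
contact_force: [-0.0, -0.7, 0.3]
gripper_width: 0.0871
grip_force: 0.0
```

```bash
cat > w4.py <<'E'
exec(open('w.py').read().split('rect((Z>.295)')[0])
O=np.array([.6213,.120]); a=np.radians(8.5); ex=np.array([np.cos(a),np.sin(a)]); ey=np.array([-ex[1],ex[0]])
def bk(n):
    p,d=imaging.camera(n); hsv=cv2.cvtColor(p,cv2.COLOR_RGB2HSV).astype(int); h,s=hsv[...,0],hsv[...,1]
    Q=np.full(d.shape+(3,),np.nan); Q[d>0]=cloud(n,d)
    m=(h>20)&(h<35)&(s>120)&(Q[...,2]>.02)&(Q[...,2]<.036)&(Q[...,0]>.47)&(Q[...,1]>.0)&(Q[...,0]<.8)&(Q[...,1]<.25)
    q=Q[m]; r=cv2.minAreaRect((q[:,:2]*1000).astype(np.float32)); c=np.array(r[0])/1000-O; print(n,'book cam-frame',c@ex,c@ey,np.round(r[1],1),'rel yaw',r[2]-8.5)
bk('top'); bk('scene')
delta([*(O-.109*ex),.014]); s=telemetry.read_state(); c=s['position'][:2]-O; print('tcp cam frame',c@ex,c@ey)
E
python3 w4.py
```

```text
top book cam-frame -0.01467866683799698 -0.009719764296833524 [182.3 137.5] rel yaw -2.914979934692383
scene book cam-frame -0.0253228127441983 -0.012158175142165948 [210.1 139.8] rel yaw -4.31791877746582
t 11.1 pos [0.4665 0.0973 0.0191] yaw_y 98.7 tilt [ 0.002  0.001 -1.   ] units [-0.791 -0.009  0.087] turn 0.012 w 0.0871 F [-0.6 -0.7 -0.1]
tcp cam frame -0.1564918225386216 0.00039530371462972655
```

Call:
play_rows:
  rows:
    - [[0,0,0.09],0]
    - [[-0.08,0,0],0]
    - [[-0.08,0,0],0]
    - [[-0.08,0,0],0]
    - [[-0.08,0,0],0]
    - [[-0.08,0,0],0]
    - [[-0.08,0,0],0]
    - [[-0.08,0,0],0]
    - [[-0.08,0,0],0]
    - [[-0.04,0,0],0]
    - [[0,0,0],0]
    - [[0,0,0],0]

```text
t: 12.6
position: [0.5064, 0.1033, 0.0128]
tcp_rot: [0.0, -0.076, 0.997, 0.0]
contact_force: [-0.6, 0.2, 0.0]
gripper_width: 0.0868
grip_force: 0.0
```

```bash
python3 w4.py
```

```text
top book cam-frame 0.018329824034053754 -0.0011511179761017354 [165.  137.9] rel yaw -0.6235847473144531
scene book cam-frame -0.006406637771396782 -0.005933490008290253 [207.1 138. ] rel yaw -0.7661638259887695
t 12.75 pos [0.5061 0.1033 0.0127] yaw_y 98.7 tilt [ 0.001  0.    -1.   ] units [-0.123 -0.008 -0.021] turn 0.012 w 0.0869 F [ 0.2 -0.4 -0.2]
tcp cam frame -0.1163646781453973 0.0004608333683187131
```

Call:
play_rows:
  rows:
    - [[-0.05,0,0],0]
    - [[-0.05,0,0],0]
    - [[-0.03,0,0],0]
    - [[-0.02,0,0],0]
    - [[0,0,0],0]

```text
t: 13.38
position: [0.5122, 0.104, 0.0119]
tcp_rot: [-0.003, -0.076, 0.997, -0.0]
contact_force: [-12.9, -2.3, 10.1]
gripper_width: 0.0869
grip_force: 6.6
```

Call:
play_rows:
  rows:
    - [[-0.05,0,0],0]
    - [[0,0,0],0]
    - [[0,0,0],0]

```text
t: 13.75
position: [0.5123, 0.104, 0.0114]
tcp_rot: [-0.006, -0.076, 0.997, -0.0]
contact_force: [-24.0, -3.2, 18.9]
gripper_width: 0.0869
grip_force: 12.2
```

```bash
python3 w4.py
```

```text
top book cam-frame 0.024690070792568748 2.7250845182445228e-05 [164.3 137.8] rel yaw 0.5573015213012695
scene book cam-frame -0.0005138816985661159 -0.005332083832019709 [206.4 139.1] rel yaw 0.22449111938476562
t 13.9 pos [0.5123 0.104  0.0114] yaw_y 98.68 tilt [-0.011 -0.002 -1.   ] units [-0.019 -0.005 -0.044] turn 0.01 w 0.0871 F [-23.6  -3.6  18.7]
tcp cam frame -0.11019485773385886 0.000316655206641734
```

Call:
play_rows:
  rows:
    - [[0.2,0,0],0]
    - [[0.35,0,-0.2],0]
    - [[0,0,-0.7],0]
    - [[0,0,-0.9],0]
    - [[0,0,-0.9],0]
    - [[0,0,-0.9],0]
    - [[0,0,-0.9],0]
    - [[0,0,-0.9],0]
    - [[0,0,-0.4],0]
    - [[-0.5,-0.15,0],0]
    - [[-0.8,-0.25,0],0]
    - [[-0.8,-0.25,0],0]
    - [[-0.8,-0.25,0],0]
    - [[-0.6,-0.2,0],0]
    - [[0,0,0],0]
    - [[0,0,0],0]
  fingers: -0.08

```text
t: 15.9
position: [0.7028, 0.0665, 0.3605]
tcp_rot: [0.0, -0.076, 0.997, -0.0]
contact_force: [0.2, 0.1, 1.1]
gripper_width: 0.0403
grip_force: 0.0
```

```bash
cat > w5.py <<'E'
exec(open('w4.py').read().split("bk('top')")[0])
bk('wrist'); bk('scene')
p,d=imaging.camera('scene'); cv2.imwrite('pics/s5.png',p[:,:,::-1])
g=O+.075*ex-.068*ey
pt=[]
for n in ['top','scene']:
    if n=='top': imaging.camera('top')
    m=[x for x in imaging.mark_of(n,'grip_bar')][:2]; print(n,[(round(x['p'],2),np.round(x['xy'])) for x in m], [(plane(n,x['xy'],.24)[:2]-O)@np.array([ex,ey]).T for x in m])
delta([*g,.221]); s=telemetry.read_state(); c=s['position'][:2]-O; print('tcp cam frame',c@ex,c@ey)
E
python3 w5.py
```

```text
wrist book cam-frame 0.0019187772856011833 -0.0027252914787169076 [203.4 137.4] rel yaw 0.02312183380126953
scene book cam-frame -0.002072341069009198 -0.004762788272057327 [203.  139.7] rel yaw 0.41564369201660156
top [] []
scene [(0.97, array([333., 187.]))] [array([ 0.0668, -0.0752])]
t 16.25 pos [0.7024 0.0668 0.3613] yaw_y 98.72 tilt [ 0.001  0.001 -1.   ] units [-0.041 -0.057  2.338] turn 0.015 w 0.0399 F [ 0.9 -0.3  0.1]
tcp cam frame 0.0723701349964998 -0.06462822130251838
```

View pics/s5.png

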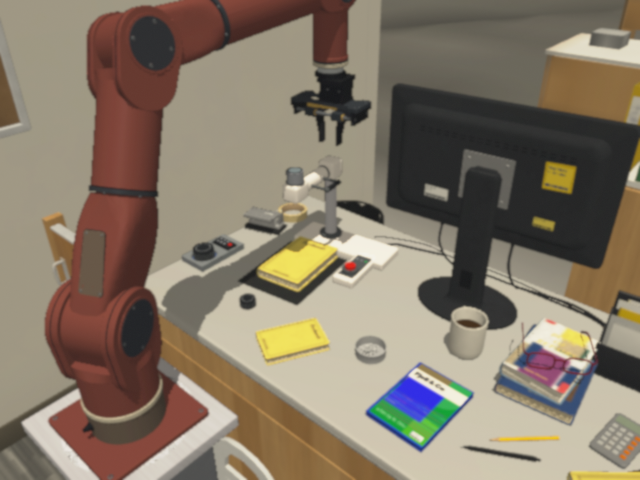

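The scene picture shows the cap in the well at (205,250), the book flush against the foot at (298,262), and the open fingers over the bar at (333,140). I'll go down and pinch it.

Call:
play_rows:
  rows:
    - [[-0.04,-0.055,0.4],0]
    - [[0,0,0.6],0]
    - [[0,0,0.6],0]
    - [[0,0,0.4],0]
    - [[0,0,0.25],0]
    - [[0,0,0.08],0]
    - [[0,0,0],0]
    - [[0,0,0],0]

```text
t: 17.25
position: [0.7061, 0.0635, 0.2219]
tcp_rot: [0.001, -0.076, 0.997, 0.0]
contact_force: [-0.0, 0.2, -0.7]
gripper_width: 0.04
grip_force: 0.0
```

Call:
play_rows:
  rows:
    - [[0,0,0],0]
    - [[0,0,0],0]
    - [[0,0,0],0]
    - [[0,0,0],0]
    - [[0,0,0],0]
  fingers: -1

```text
t: 17.88
position: [0.7059, 0.0622, 0.2208]
tcp_rot: [0.0, -0.075, 0.997, -0.001]
contact_force: [2.3, -5.3, -0.7]
gripper_width: 0.013
grip_force: 29.9
```

```bash
python3 -c "
from h import *
O=np.array([.6213,.120]); a=np.radians(8.5); ex=np.array([np.cos(a),np.sin(a)]); ey=np.array([-ex[1],ex[0]])
delta([*(O+.075*ex-.068*ey),.221]); s=telemetry.read_state(); c=s['position'][:2]-O; print(c@ex,c@ey)
th=np.radians(np.arange(0,181,10)); y=-68*np.cos(th); z=68*np.sin(th); print(np.round(np.stack([np.diff(y),-np.diff(z)],1)/60,3).tolist())"
```

```text
t 17.88 pos [0.7059 0.0622 0.2208] yaw_y 98.62 tilt [ 0.    -0.001 -1.   ] units [ 0.001  0.027 -0.003] turn 0.003 w 0.013 F [ 2.3 -5.3 -0.7]
0.07509062449170385 -0.06962224367824144
[[0.017, -0.197], [0.051, -0.191], [0.083, -0.179], [0.113, -0.162], [0.14, -0.14], [0.162, -0.113], [0.179, -0.083], [0.191, -0.051], [0.197, -0.017], [0.197, 0.017], [0.191, 0.051], [0.179, 0.083], [0.162, 0.113], [0.14, 0.14], [0.113, 0.162], [0.083, 0.179], [0.051, 0.191], [0.017, 0.197]]
```

Gripped. I'll drive the semicircle in 10° steps, first half first.

Call:
play_rows:
  rows:
    - [[0,0.017,-0.197],0]
    - [[0,0.051,-0.191],0]
    - [[0,0.083,-0.179],0]
    - [[0,0.113,-0.162],0]
    - [[0,0.14,-0.14],0]
    - [[0,0.162,-0.113],0]
    - [[0,0.179,-0.083],0]
    - [[0,0.191,-0.051],0]
    - [[0,0.197,-0.017],0]
    - [[0,0,0],0]

```text
t: 19.12
position: [0.6965, 0.1302, 0.2921]
tcp_rot: [0.003, -0.076, 0.997, -0.0]
contact_force: [-0.2, -3.9, 15.3]
gripper_width: 0.0129
grip_force: 30.0
```

Call:
play_rows:
  rows:
    - [[0,0.197,-0.03],0]
    - [[0,0.191,0.051],0]
    - [[0,0.179,0.083],0]
    - [[0,0.162,0.113],0]
    - [[0,0.14,0.14],0]
    - [[0,0.113,0.162],0]
    - [[0,0.083,0.179],0]
    - [[0,0.051,0.191],0]
    - [[0,0.017,0.197],0]
    - [[0,0,0.05],0]
    - [[0,0,0],0]

```text
t: 20.5
position: [0.6866, 0.1969, 0.2216]
tcp_rot: [0.002, -0.075, 0.997, -0.0]
contact_force: [5.5, -3.9, 1.0]
gripper_width: 0.0128
grip_force: 30.1
```

```bash
cat > w6.py <<'E'
exec(open('w4.py').read().split("bk('top')")[0])
p,d=imaging.camera('scene'); cv2.imwrite('pics/s6.png',p[150:300,200:400,::-1].repeat(3,0).repeat(3,1))
bk('scene')
delta([*(O+.075*ex+.068*ey),.221]); s=telemetry.read_state(); c=s['position'][:2]-O; print('tcp cam frame',c@ex,c@ey)
E
python3 w6.py
```

```text
scene book cam-frame -0.001990621365679087 -0.005275571101076656 [205.6 140.4] rel yaw -0.6820287704467773
t 20.65 pos [0.6867 0.1969 0.2216] yaw_y 98.63 tilt [ 0.004 -0.001 -1.   ] units [0.017 0.027 0.009] turn 0.003 w 0.0128 F [ 6.1 -4.8  1.6]
tcp cam frame 0.07600876765467128 0.0663758136606963
```

View pics/s6.png

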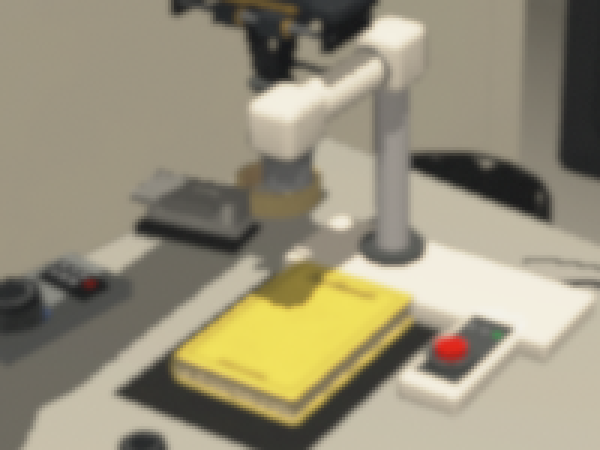

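The lens points down at (285,175) in the crop. I'll push further to make sure it is on the end stop.

Call:
play_rows:
  rows:
    - [[0,0,0.06],0]
    - [[0,0,0.06],0]
    - [[0,0,0],0]

```text
t: 21.02
position: [0.687, 0.197, 0.2195]
tcp_rot: [0.003, -0.075, 0.997, 0.001]
contact_force: [-6.6, -6.5, 29.2]
gripper_width: 0.0131
grip_force: 30.2
```

Call:
play_rows:
  rows:
    - [[0,0,-0.06],0]
    - [[0,0,0],0]
    - [[0,0,0],0]
    - [[0,0,-0.3],0]
    - [[0,0,-0.7],0]
    - [[0,0,-0.8],0]
    - [[0,0,-0.6],0]
    - [[0.1,-0.4,0],0]
    - [[0.1,-0.7,0],0]
    - [[0.1,-0.7,0],0]
    - [[0.1,-0.6,0],0]
    - [[0,0,0],0]
    - [[0,0,0],0]
  fingers: -0.08

```text
t: 22.65
position: [0.6828, 0.052, 0.3608]
tcp_rot: [-0.0, -0.076, 0.997, 0.0]
contact_force: [-0.7, 0.7, 0.1]
gripper_width: 0.0403
grip_force: 0.0
```

```bash
cat > w7.py <<'E'
exec(open('w4.py').read().split("bk('top')")[0])
cv2.imwrite('pics/w7.png',p[:,:,::-1])
m=((h<10)|(h>170))&(s>110)&(X>.6)&(Y<.1)&(Z<.1); rect(m,'button')
bk('wrist')
m2=imaging.mark_of('wrist','capture_button_top'); print([(round(x['p'],2),x['xy'],plane('wrist',x['xy'],.0455)) for x in m2[:2]])
l=imaging.mark_of('wrist','lens_front'); print(l[:1])
delta([.674,-.0257,.06]); s_=telemetry.read_state(); c=s_['position'][:2]-O; print('tcp cam frame',c@ex,c@ey)
E
python3 w7.py
```

```text
button 470 rect [673.5 -26.9] [28.9 27.9] 4.3 circ [673.7 -26.7] 14.8 z 0.04618166833964985
wrist book cam-frame 0.0024249929059081314 -0.001943721198821832 [202.9 138. ] rel yaw 0.39025115966796875
[(0.55, [253.0, 176.0], array([ 0.6746, -0.028 ,  0.0455]))]
[]
t 22.85 pos [0.6831 0.0532 0.3607] yaw_y 98.79 tilt [-0.  0. -1.] units [ 0.348 -1.277  5.012] turn 0.024 w 0.0398 F [ 0.1  0.  -0.1]
tcp cam frame 0.0512003129115437 -0.07523151635191459
```

View pics/w7.png

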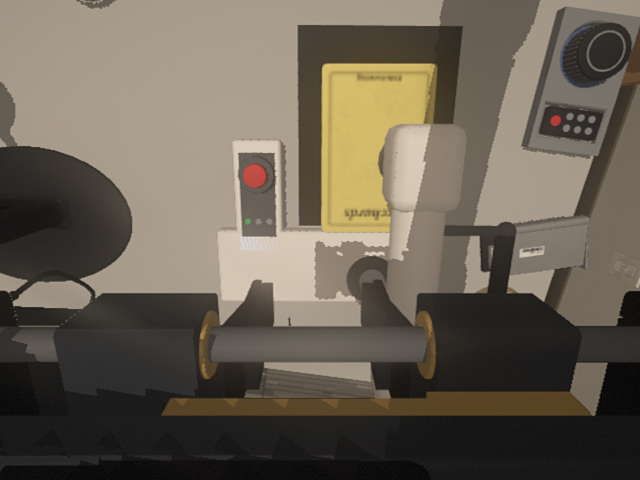

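The wrist view shows the button at (255,176), the book square on the foot, the bar on the left at (505,230) and the cap in the well at (598,52). I'll shut the fingers and go to just above the button.

Call:
play_rows:
  rows:
    - [[0.15,-0.5,0],0]
    - [[0.15,-0.6,0],0]
    - [[0.04,-0.195,0.4],0]
    - [[0,0,0.8],0]
    - [[0,0,0.9],0]
    - [[0,0,0.9],0]
    - [[0,0,0.9],0]
    - [[0,0,0.7],0]
    - [[0,0,0.4],0]
    - [[0,0,0],0]
    - [[0,0,0],0]
  fingers: -1

```text
t: 24.22
position: [0.6755, -0.0276, 0.0623]
tcp_rot: [0.001, -0.076, 0.997, -0.0]
contact_force: [0.4, 0.3, 0.5]
gripper_width: 0.0006
grip_force: 0.0
```

```bash
python3 -c "
from h import *
delta([.6737,-.0268,.039])
O=np.array([.6213,.120]); a=np.radians(8.5); ex=np.array([np.cos(a),np.sin(a)]); ey=np.array([-ex[1],ex[0]])
for n in ['top','scene']:
    p,d=imaging.camera(n); q=cloud(n,d); c=(q[:,:2]-O)@np.array([ex,ey]).T
    k=(abs(c[:,0])<.025)&(abs(c[:,1])<.02)&(q[:,2]>.25)&(q[:,2]<.28)
    if k.sum()>20: f=np.linalg.lstsq(np.c_[c[k],np.ones(k.sum())],q[k,2],rcond=None)[0]; print(n,'block top slope x,y',f,k.sum())
    k=(abs(c[:,0]-.075)<.025)&(abs(c[:,1]-.068)<.015)&(q[:,2]>.2)&(q[:,2]<.28)
    if k.sum()>5: print('bar',c[k].mean(0),np.percentile(q[k,2],[50,95]))
"
```

```text
t 24.23 pos [ 0.6755 -0.0276  0.0623] yaw_y 98.72 tilt [ 0.001 -0.    -1.   ] units [0.028 0.018 0.388] turn 0.015 w 0.0006 F [0.4 0.3 0.5]
top block top slope x,y [-0.0009538   0.00604252  0.26431928] 278
bar [0.07453351 0.06720713] [0.24485628 0.24990727]
scene block top slope x,y [ 0.0602742  -0.01743047  0.26471668] 134
bar [0.07631083 0.06121582] [0.24440794 0.2485299 ]
```

The head's block top is level to within 0.02 rad. Pressing.

Call:
play_rows:
  rows:
    - [[0.025,0.015,0.15],0]
    - [[0,0,0.1],0]
    - [[0,0,0.08],0]
    - [[0,0,0.06],0]
    - [[0,0,0.03],0]
    - [[0,0,0],0]
    - [[0,0,0],0]

```text
t: 25.2
position: [0.6732, -0.0271, 0.0399]
tcp_rot: [0.0, -0.076, 0.997, 0.001]
contact_force: [-17.1, 2.1, 38.2]
gripper_width: 0.0005
grip_force: 18.9
```

Call:
play_rows:
  rows:
    - [[0,0,-0.1],0]
    - [[0,0,-0.3],0]
    - [[0,0,-0.6],0]
    - [[0,0,-0.9],0]
    - [[0,0,-0.9],0]
    - [[0,0,-0.9],0]
    - [[0,0,-0.9],0]
    - [[0,0,-0.6],0]
    - [[0.2,0.3,0],0]
    - [[0,0,0],0]
    - [[0,0,0],0]

```text
t: 26.58
position: [0.6585, -0.0116, 0.3475]
tcp_rot: [-0.0, -0.076, 0.997, -0.0]
contact_force: [-0.8, -1.0, 0.1]
gripper_width: 0.0006
grip_force: 0.0
```

```bash
sed -i '/pics/d' w7.py; python3 w7.py; python3 w3.py | head -2; python3 -c "
from h import *
O=np.array([.6213,.120]); a=np.radians(8.5); ex=np.array([np.cos(a),np.sin(a)]); ey=np.array([-ex[1],ex[0]])
p,d=imaging.camera('top'); q=cloud('top',d); c=(q[:,:2]-O)@np.array([ex,ey]).T
k=(abs(c[:,0])<.025)&(abs(c[:,1])<.02)&(q[:,2]>.25)&(q[:,2]<.28); print(k.sum(),np.linalg.lstsq(np.c_[c[k],np.ones(k.sum())],q[k,2],rcond=None)[0])"
```

```text
button 468 rect [673.5 -28.3] [29.1 28.1] 8.38 circ [673.7 -27.6] 15.4 z 0.04608460650807983
wrist book cam-frame 0.0024598346764721727 -0.0035093189172689674 [202.3 137.3] rel yaw 0.09679794311523438
[(0.85, [300.4, 204.2], array([ 0.6733, -0.0309,  0.0455]))]
[{'xy': [475.9, 202.2], 'p': 0.82}]
t 26.77 pos [ 0.6586 -0.0119  0.3472] yaw_y 98.65 tilt [-0.001 -0.001 -1.   ] units [-0.224 -0.265  4.787] turn 0.006 w 0.0003 F [ 0.6  0.6 -0.2]
tcp cam frame 0.017366834955709256 -0.13591011482954485
captop 395 rect [482.6 327.2] [48.4 13.2] 21.75 circ [480.2 333.3] 24.2 z 0.03991254745312837
top 297 [0.4727 0.3531 0.0413]
262 [-0.01086815 -0.00686436  0.26468226]Traceback (most recent call last):
  File "w3.py", line 7, in <module>
    m=(abs(q[:,2]-.245)<.012)&(abs((q[:,:2]-g)@ex)<.04)&(abs((q[:,:2]-g)@ey)<.012); k=q[m]; print('bar pts',len(k),((k[:,:2]-O)@ex).min(),((k[:,:2]-O)@ex).max(),((k[:,:2]-O)@ey).mean(),k[:,2].max())
                                                                                                                   ~~~~~~~~~~~~~~~~~~~~^^
    return umr_minimum(a, axis, None, out, keepdims, initial, where)
ValueError: zero-size array to reduction operation minimum which has no identity
```

The cap, head, book and button all check out, and the arm is clear. Handing in.

```bash
python3 -c "
from h import *
print(arm.finish_job())"
```

```text
the job is handed in; nothing more can be done
None
```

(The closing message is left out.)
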